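# Clamp the re-glued wooden box with a one-hand bar clamp

### The job

The sides of the little wooden box have just been re-glued, and a one-hand bar clamp lies round it on the island. Push the slide on the clamp fully forward, towards the far jaw, to engage the ratchet, then pump the trigger until the box sits snugly gripped between both rubber pads, without crushing it, and finish while you are still holding the trigger squeezed. Close the jaws with the trigger alone, leave clamp and box lying on the counter, and do not push the box, the far jaw or the other things on the island.

Things in the scene. Friction and masses are not known exactly. Their poses are not given: they have to be found in the camera images.
- clamp: One-hand ratchet bar clamp lying loose on its flank, about 1 kg. Origin on the counter under the bar's axis, level with the near pad's face. Axes: z up; y along the bar from the far jaw (-y) to the housing (+y); x from the jaws (-x) to the handle (+x). Grey housing x -20 to 32, y -5 to 72, flat top 42 mm up. The bar's tail sticks out behind it to y = 125 + far_jaw, 18 mm wide, 22 mm up.
- handle_mid (a point): Middle of the black pistol handle, which is fixed to the housing: clamp x 28 to 134, front face at y = 42, back face at y = 66, from 5 to 39 mm up (this point: x = 78, y = 54, 22 mm up).
- ratchet_slide (a joint): Slide on the housing's upper flank that engages the ratchet, m: 0 = released (the trigger pumps without effect), 0.022 = fully forward against its end stop (engaged). It moves towards clamp -y, against about 3 N of friction, and stays where it is left.
- slide_grip (a point): Centre of the slide's ribbed black button, 14 x 14 mm and 14 mm high, at clamp x = 0, y = 50 mm less joint ratchet_slide, from 42 to 56 mm above the counter; it stands free on the flat housing.
- trigger (a joint): The trigger, rad: 0 = out, 0.32 = fully squeezed to its stop; a spring of 2 to 4 N at the finger returns it. A full squeeze (26 mm at the squeeze point) draws the far jaw in by one tooth, 6 mm (the first up to 12); 1 N at the finger makes about 2 N at the jaw. Let out, the bar stays, but a loaded bar backs up to the last tooth (up to 6 mm) and may lose its squeeze: then pump again and keep the trigger squeezed.
- squeeze_point (a point): Where to take handle and trigger together, along clamp y: fixed in the housing at x = 64, y = 34, 22 mm up, midway between the trigger's front face (y = 2 mm when out, 28 mm when fully squeezed) and the handle's back (y = 66 mm): 64 mm over both when out, 38 mm when squeezed. The trigger is 8 to 36 mm up and spans x 25 to 89.
- far_jaw (a joint): How far the far jaw (grey, at the bar's end, 64 mm reach to clamp -x, 41 mm high) has been drawn in with its bar, m; the free space between the pads is 0.150 - far_jaw. The bar drags with about 4 N. With the ratchet engaged it only goes in.
- far_pad (a joint): How far the far jaw's soft round rubber pad (36 mm across) is pressed in, m: 0 = free, 20 N per mm, 0.007 at most. Snug is 0.6 to 1.8 mm; above 2.5 mm (50 N) the box is crushed, as by one more hard pump once both pads are tight.
- far_face (a point): Centre of the far pad's face, 22 mm up; it looks to clamp +y.
- near_pad (a joint): The same for the pad of the near jaw, which is fixed to the housing (20 N per mm).
- near_face (a point): Centre of the near pad's face, 22 mm up, at clamp x = -58, y = 0; it looks to clamp -y.
- box: Small wooden box with lid, lid knob and a little swing door front (all fast), 88 mm (x) x 110 mm (y, between the pads), 82 mm high, 96 mm with the knob, loose, 0.3 to 0.65 kg; origin under its centre. At the start it stands 2 to 6 mm off the near pad.
- box_centre (a point): Centre of the box, 36 mm up; its clamped sides lie 55 mm to either side along its y axis.
- pot_lid: steel stockpot lid, 240 mm across, 42 mm high with its bow handle; origin under its centre
- tray: black plastic tray, 200 x 240 x 25 mm, to the left; origin under its centre
- spoon: wooden spoon, 200 mm long, lying in the tray
- sauce_jug: white porcelain teapot-shaped sauce jug, 95 mm high; origin under its centre
- grater: flat stainless grater, 245 mm long, lying face down; origin under it
- glue_bottle: white glue bottle, 46 mm across, 125 mm high, standing about 190 mm in front (clamp -y) of the trigger; origin under its centre
- ramekin: white porcelain ramekin, 80 mm across, 40 mm high; origin under its centre

How it is judged (in metres and radians):
On the way, in this order (a step that is already met when the one before it is completed fails the run):
1. the slide is fully forward (value of joint ratchet_slide above 0.02 m), for 0.2 s.
2. both pads press on the box while the trigger is squeezed (contact force between each of far_pad, near_pad and box above 4 N and value of joint trigger above 0.03 rad), for 0.2 s.
At the end, for the whole second after the job is handed in: The slide is fully forward (within 2 mm of its stop), the trigger is still held squeezed (more than 0.03 rad against its spring), each rubber pad presses on the box with more than 6 N, the far pad with less than 50 N, and clamp and box lie flat on the counter (within 10 mm and 0.08 rad), at rest (contact force between far_pad and box between 6 and 50 N and contact force between near_pad and box above 6 N and value of joint trigger above 0.03 rad and value of joint ratchet_slide above 0.02 m and angle between each of clamp, box's own z axis and vertical below 0.08 rad and height (world z) of each of clamp, box below 0.01 m and linear speed of box below 0.02 m/s); the arm keeps its last pose, push and grip.
It fails at once if the box is crushed (more than 50 N at a pad) (contact force between any of far_pad, near_pad and box above 50 N).
It fails at once if the robot pushes the box or the far jaw itself (more than 3 N) (contact force between any of the fingers, the arm and box above 3 N or contact force between any of the fingers, the arm and far_jaw above 3 N).
It fails at once if the box is tipped or lifted (angle between box's own z axis and vertical above 0.2 rad or height (world z) of box above 0.02 m).
It fails at once if one of the other things is moved by more than 20 mm (distance of any of pot_lid, tray, spoon, sauce_jug, grater, glue_bottle, ramekin from where it was at the start of the episode above 0.02 m).
It also fails if it takes over 54 s, if anything falls off the work surface, if the arm or the gripper's body presses on something with over 40 N, if the wrist force passes 120 N, or if a joint passes its speed limit or range.

### The arm

A 6-joint arm with a two-finger parallel gripper is mounted at the origin on the work surface. World frame = base frame: x ahead of the robot, y to its left, z up, the work surface at z = 0. Lengths are in m, angles in degrees, forces in N, time in s.
With the tool pointing down it reaches from about 0.375 to 0.9 m from the base axis. Payload 3.1 kg.
Tool frame: the origin (TCP) lies at the very end of the fingers, on their centre line; the grasp point (between the pads) lies bot.hold_point_z behind it (bot.hold_point_z is the distance from the TCP to the grasp point, in m); z points along the fingers, y is the line along which they close (so a half turn about z gives the same grasp; the last joint's range is limited). The gripper opens to 87 mm and grips with 3 to 60 N. Pads are 19 mm wide; open, the fingers measure 117 mm over their backs; the gripper's body (75 mm by 190 mm) begins 51 mm behind the grasp point.
Start: joints at [59.101, 30.224, 82.088, -0, 67.689, -10.227], TCP at [0.221, 0.585, 0.223] pointing down, gripper open.
Joint ranges: [-176.69, 176.69], [-43.24, 126.21], [12.49, 139.97], [-82, 262], [0, 151.66], [-163.58, 163.58]. Speed limits (degrees/s): [159.86, 159.86, 180, 180, 180, 180].

### API

Orientations are given as a 3x3 rotation matrix whose columns are the frame's x, y, z axes.
In Python, from rig import bot gives the robot as it stands.
- The arm moves only by the tool apply_moves, never from a script. Its argument "plan" is one flat list of numbers, 4 for each row, row after row: the shift along the world's x, y, z normalised to -1 to 1, where 1 is 0.05 m, then the turn about the world's z normalised to -1 to 1, where 1 is 10 degrees. A call has 1 to 12 rows; each row shifts and turns the commanded pose from where the row before left it; what a row does not reach is not made up. A row lasts 1/8 s, in which the tool goes at most 62.5 mm and 10.7 degrees, less where a joint would pass 70% of its speed; a pose out of reach is approached as far as the arm can. A call with a number of a shift or a turn outside -1 to 1 is refused whole. A call with a gripper value outside its range is refused whole. "grip" is the closure, from -1 (fully open) to 1 (shut), so that 0 is half open, set as the call begins (left out, the last holds). The fingers move at their own pace and stop on an object; the grip force is fixed at half the most. Time passes only in rows, so rows that do not move let the fingers close. It gives the time, the measured TCP pose, the force, the opening and the grip force at its end, in the units of the state.
- bot.read_state(): the state, without advancing time (a new reading comes with each control period).
- bot.capture(name): name is "scene" or "top" or "wrist"; returns (picture, depth): 384x512x3 uint8, red, green, blue; 384x512 float32, m along the optical axis (not along the pixel's ray), 0 where there is no reading.
- bot.camera_info(name): a dict with "vertical_fov" (degrees; the focal length in pixels is half the picture's height over the tangent of half this angle, whatever the lens; pixels are square), "cx", "cy" (the principal point, pixels), "rvec" (rotation vector, rad) and "tvec" (3), from world to camera coordinates, as OpenCV has them; the wrist camera has in their place "mount" (4x4, takes a point from camera to tool coordinates, whose origin is the TCP and whose axes are the flange's). Camera axes: x right, y down, z forward; pixel columns grow to the right and rows downward; lengths in m; the calibration is good to about 2 mm. A picture is of the moment at which its call begins: read the wrist's pose just before it. camera_info takes no time and is no camera call.
- bot.hand_in(): hands the job in; it is judged then, once.
Trained networks look in the newest picture that a camera, given by its name, has taken for a name from the list of things; names that differ only in an ending like _2 or _b are one class to them, and where a whole thing is asked for, a point or a joint stands for the part that bears it (a point fixed in the world has none). Each returns a list of dicts, best first, with "p" (0 to 1); they miss things now and then, are a little off and sometimes report something else, mostly with a low value. They report only what shows in the picture. A call takes as long as a camera call.
- bot.outline_of(camera, target): "mask" (384x512 bool, what is visible of it) and "xy" ([column, row] as shares, 0 to 1, of the picture: columns of its width, rows of its height, amid what is visible of it).
- bot.pinpoint(camera, target): "xy" ([column, row] as shares, 0 to 1, of the picture: columns of its width, rows of its height: a listed point, or the origin of a listed thing).
The state is a dict: "time_s": time; "joint_positions": joint angles; "qvel": joint speeds; "tau": joint torques, N m; "position": TCP position; "tcp_rot": TCP orientation; "force": force on the tool from outside, world axes, zero at the start; "moment": the same for the moment, N m; "opening": opening from 0.0 (shut) to 1.0 (fully open); "grasp_force": force on a finger pad.
Only numpy, scipy, OpenCV 4.12 (cv2) and the standard library are available. Lean on these libraries where they do the work, as an engineer would, in place of code of your own. Each camera call takes 0.05 s, during which the arm holds its last target. There are 200 camera calls.

## Working session

There is one attempt and no reset: what is moved stays moved. The work goes in short steps, Python scripts to look and compute and a tool call to move; the robot and the scene stay as the last step left them, time stands still between calls to the robot, and variables do not carry over. Pictures are saved under pics/ and viewed, at most 10 in all, crops included, and the job is handed in when it is done.

Besides the shell and the picture viewer there is one more tool, called after ">>>" by a JSON object that holds its "op" and its "data", one argument or row to a line. apply_moves: Moves the arm, as the interface text tells. Its arguments: {"type":"object","properties":{"plan":{"type":"array","items":{"type":"number"}},"grip":{"type":"number"}},"required":["plan"]}

```bash
ls; mkdir -p pics
cat > h.py <<'E'
import numpy as np, cv2
from rig import bot
def cam(name):
    i=bot.camera_info(name); f=192/np.tan(np.radians(i["vertical_fov"]/2))
    if "mount" in i:
        s=bot.read_state(); T=np.eye(4); T[:3,:3]=np.array(s["tcp_rot"]); T[:3,3]=s["position"]
        M=T@np.array(i["mount"]); R=M[:3,:3]; o=M[:3,3]
    else:
        Rw=cv2.Rodrigues(np.array(i["rvec"],float))[0]; R=Rw.T; o=-R@np.array(i["tvec"]).ravel()
    return f,i["cx"],i["cy"],R,o
def ray_z(c,xy,z):  # xy shares -> world pt at height z
    f,cx,cy,R,o=c; d=R@np.array([(xy[0]*512-cx)/f,(xy[1]*384-cy)/f,1]); return o+d*(z-o[2])/d[2]
def ray_d(c,xy,D):
    f,cx,cy,R,o=c; u,v=xy[0]*512,xy[1]*384; d=D[min(383,int(v)),min(511,int(u))]
    return o+R@np.array([(u-cx)/f,(v-cy)/f,1])*d
def proj(c,p):
    f,cx,cy,R,o=c; q=R.T@(np.array(p)-o); return q[0]/q[2]*f+cx,q[1]/q[2]*f+cy
def save(n,im,s=1.5): cv2.imwrite("pics/"+n+".png",cv2.resize(im[:,:,::-1],None,fx=s,fy=s))
E
python3 - <<'E'
from h import *
np.set_printoptions(precision=4,suppress=True)
print(bot.hold_point_z, {k:v for k,v in bot.read_state().items() if k in("time_s","position","tcp_rot","opening","force")})
Z=dict(clamp=0,handle_mid=.022,slide_grip=.049,squeeze_point=.022,near_face=.022,far_face=.022,box=0,box_centre=.036,glue_bottle=0,pot_lid=0,tray=0,ramekin=0,sauce_jug=0,grater=0)
for n in("top","scene"):
    c=cam(n); im,D=bot.capture(n); save(n,im)
    for t,z in Z.items():
        r=bot.pinpoint(n,t)
        if r: print(n,t,round(r[0]["p"],2),np.array(r[0]["xy"])*[512,384],ray_z(c,r[0]["xy"],z)[:2])
print(bot.read_state()["time_s"])
E
```

```text
pics
0.0187 {'time_s': 0.0, 'position': array([0.2202, 0.5841, 0.2215]), 'tcp_rot': array([[-0.9356,  0.353 , -0.0011],
       [ 0.353 ,  0.9356, -0.0019],
       [ 0.0004, -0.0022, -1.    ]]), 'force': array([-1.799 ,  0.2414,  0.4442]), 'opening': 0.9989265437609506}
top clamp 0.58 [269.312  206.5152] [ 0.5388 -0.0493]
top handle_mid 0.68 [242.3808 188.1984] [0.5956 0.0395]
top slide_grip 0.46 [251.2896 210.0096] [0.5224 0.0101]
top squeeze_point 0.77 [255.0784 188.5056] [ 0.595  -0.0018]
top near_face 0.61 [274.2784 223.104 ] [ 0.4831 -0.0645]
top far_face 0.46 [310.6816 207.8976] [ 0.5334 -0.1823]
top box 0.88 [291.0208 218.304 ] [ 0.5006 -0.1207]
top box_centre 0.97 [294.4    219.9168] [ 0.493 -0.128]
top glue_bottle 0.77 [314.88  158.784] [ 0.7    -0.2006]
top pot_lid 0.85 [396.4928 176.6016] [ 0.6427 -0.4722]
top tray 0.9 [ 97.8944 235.0848] [0.4406 0.5062]
top ramekin 0.59 [209.92   198.4128] [0.5637 0.146 ]
top sauce_jug 0.69 [109.6192 175.4112] [0.6367 0.4772]
scene clamp 0.89 [231.9872 215.616 ] [ 0.5445 -0.0577]
scene handle_mid 0.89 [262.8096 210.3168] [0.5934 0.0465]
scene slide_grip 0.39 [253.184  213.8112] [ 0.6154 -0.0051]
scene squeeze_point 0.79 [253.9008 209.3184] [0.5732 0.0199]
scene far_face 0.47 [198.1952 219.9936] [ 0.5259 -0.183 ]
scene box 0.59 [214.4256 212.1984] [ 0.4972 -0.1086]
scene box_centre 0.72 [209.92  208.896] [ 0.5072 -0.1278]
scene glue_bottle 0.92 [217.6    258.2016] [ 0.6995 -0.1846]
scene pot_lid 0.55 [127.7952 275.2896] [ 0.6255 -0.4688]
scene tray 0.68 [335.4112 159.3984] [0.452  0.4874]
scene ramekin 0.83 [281.9072 202.5984] [0.573  0.1422]
scene sauce_jug 0.91 [361.5232 184.8192] [0.6371 0.4786]
scene grater 0.72 [123.5968 222.7968] [ 0.3888 -0.4258]
1.5
```

View pics/top.png

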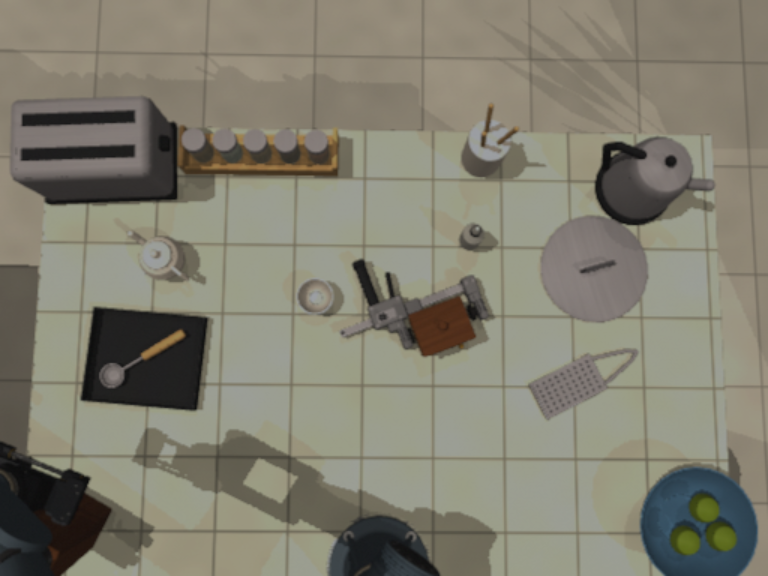

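Run:
```python
from scipy.optimize import least_squares
import numpy as np
P={(0,0):[(.5388,-.0493),(.5445,-.0577)],(78,54):[(.5956,.0395),(.5934,.0465)],(64,34):[(.595,-.0018),(.5732,.0199)],(0,50):[(.5224,.0101)],(-58,0):[(.4831,-.0645)],(-58,-150):[(.5334,-.1823),(.5259,-.183)]}
def T(p,a): x,y,t=p; return np.array([x+(a[0]*np.cos(t)-a[1]*np.sin(t))/1e3,y+(a[0]*np.sin(t)+a[1]*np.cos(t))/1e3])
f=lambda p:np.concatenate([(T(p,a)-w)*100 for a,ws in P.items() for w in ws])
s=least_squares(f,[.54,-.05,.35],loss='soft_l1'); print(s.x,np.degrees(s.x[2]));print(s.fun.reshape(-1,2)/100)
for a in[(0,50),(0,28),(64,34)]:print(a,T(s.x,a))
```

```text
[ 0.53820856 -0.03830522  0.32931802] 18.868532457312508
[[-0.00059144  0.01099478]
 [-0.00629144  0.01939478]
 [-0.0010464  -0.00148198]
 [ 0.0011536  -0.00848198]
 [-0.00722612  0.01636518]
 [ 0.01457388 -0.00533482]
 [-0.00036133 -0.00109206]
 [ 0.0002253   0.00743771]
 [-0.00156503 -0.01670176]
 [ 0.00593497 -0.01600176]]
(0, 50) [0.52203867 0.00900794]
(0, 28) [ 0.52915342 -0.01180985]
(64, 34) [0.58777388 0.01456518]
```

Top view: the clamp is yawed about 20°, with its handle at px (365,283) and box at (443,325). The ramekin at (316,297) is left of the tail, and the glue bottle at (473,236) is in front of the trigger. I'm moving above the clamp.

>>> {"op": "apply_moves", "data": {
  "plan": [0.4,-0.95,0.1,0.33,0.5,-0.95,0.1,0.33,0.5,-0.95,0.1,0.33,0.5,-0.95,0.1,0.33,0.5,-0.95,0.1,0.33,0.5,-0.95,0.1,0.33,0.5,-0.95,0.1,0.33,0.5,-0.95,0.1,0.33,0.6,-0.95,0.1,0.33,0.6,-0.95,0.1,0.33,0.6,-0.95,0.1,0.33,0.6,-0.65,0.1,0.33],
  "grip": -1
}}

```text
time_s: 3.0
position: [0.5365, 0.0275, 0.2829]
tcp_rot: [[-0.946, -0.324, 0.0], [-0.324, 0.946, -0.0], [-0.0, -0.0, -1.0]]
force: [-0.0, 0.7, 0.2]
opening: 1.0
grasp_force: 0.0
```

```bash
cat > look.py <<'E'
from h import *
import sys
np.set_printoptions(precision=4,suppress=True)
s=bot.read_state(); print(s["time_s"],s["position"],"toolY",np.degrees(np.arctan2(s["tcp_rot"][1][1],s["tcp_rot"][0][1])))
c=cam("wrist"); im,D=bot.capture("wrist"); save(sys.argv[1],im); np.savez("last.npz",im=im,D=D,R=c[3],o=c[4],k=c[:3])
Z=dict(clamp=0,handle_mid=.022,slide_grip=.049,squeeze_point=.022,near_face=.022,far_face=.022,box_centre=.036)
for t,z in Z.items():
    r=bot.pinpoint("wrist",t)
    if r: print(t,round(r[0]["p"],2),np.array(r[0]["xy"])*[512,384],ray_z(c,r[0]["xy"],z)[:2],ray_d(c,r[0]["xy"],D))
E
python3 look.py w1
```

```text
3.0 [0.5365 0.0275 0.2829] toolY 108.92610171095309
clamp 0.79 [205.2096 147.6096] [ 0.5438 -0.0487] [ 0.5357 -0.044   0.0419]
handle_mid 0.57 [246.2208 200.9856] [0.5946 0.0316] [0.5895 0.0304 0.0377]
slide_grip 0.68 [239.2064 145.4976] [ 0.5175 -0.0027] [ 0.5167 -0.0026  0.0544]
squeeze_point 0.95 [231.2192 190.1184] [0.586 0.006] [ 0.5934  0.0063 -0.0023]
near_face 0.44 [199.2192 105.4848] [ 0.4887 -0.0691] [ 0.489  -0.0697  0.0183]
far_face 0.45 [106.2912 108.4032] [ 0.5323 -0.1845] [ 0.5217 -0.1582  0.082 ]
```

View pics/w1.png

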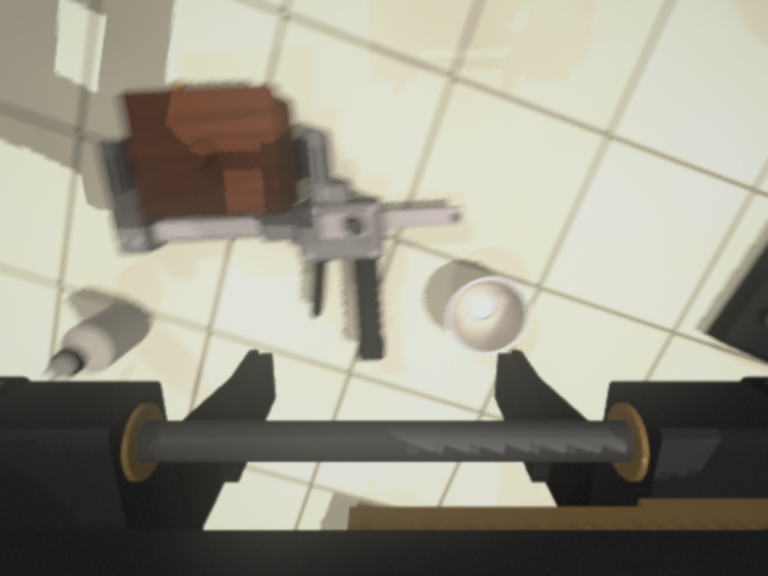

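The wrist view shows the slide button at (353,224), trigger at (318,287), handle at (370,310) and tail end at (455,215). The clamp lies about 4° off the tool axis. I'll fit its pose from depth.

```bash
cat > fit.py <<'E'
from h import *
from scipy.optimize import least_squares
np.set_printoptions(precision=4,suppress=True)
d=np.load("last.npz"); D,R,o,(f,cx,cy)=d["D"],d["R"],d["o"],d["k"]; im=d["im"].astype(int)
v,u=np.mgrid[:384,:512]; P=np.stack([(u-cx)/f,(v-cy)/f,np.ones_like(D)],-1)*D[...,None]@R.T+o
P=P.reshape(-1,3); B=im.sum(-1).reshape(-1); ok=(D.reshape(-1)>0)
p0=np.array([.540,-.044,np.radians(22.)])
def loc(p,Q): c,s=np.cos(p[2]),np.sin(p[2]); q=Q[:,:2]-p[:2]; return np.c_[q@[c,s],q@[-s,c],Q[:,2]]*[1e3]*1
# render model height map and compare
def model(q):
    h=np.zeros(len(q))
    for x0,x1,y0,y1,z in[(-9,9,-150,115,22),(-20,32,-5,72,42),(28,134,42,66,39),(25,89,2,14,36),(-7,7,43,57,56)]:
        # soft boxes
        sx=1/(1+np.exp(-(np.minimum(q[:,0]-x0,x1-q[:,0]))/1.)); sy=1/(1+np.exp(-(np.minimum(q[:,1]-y0,y1-q[:,1]))/1.))
        h=np.maximum(h,z*sx*sy)
    return h
def res(p):
    q=loc(p,S); return np.clip(model(q),0,60)-np.clip(q[:,2],0,60)
q=loc(p0,P); S=P[ok&(q[:,0]>-12)&(q[:,0]<160)&(q[:,1]>-25)&(q[:,1]<140)&(P[:,2]<.07)]
if __name__=="__main__":
    best=min((least_squares(res,p0+[a,b,c],loss='soft_l1',f_scale=5,diff_step=1e-3) for a in(-.006,0,.006) for b in(-.008,0,.008) for c in(-.04,0,.04)),key=lambda s:s.cost)
    p=best.x; print(len(S),"pose",p[:2],np.degrees(p[2]),best.cost/len(S))
    q=loc(p,P); 
    for n,(x0,x1,y0,y1,z0,z1) in dict(button=(-20,20,15,72,48,62),housing=(-10,31,-20,90,38,45),handle=(50,160,25,90,32,44),trigger=(40,110,-20,35,25,42)).items():
        m=ok&(q[:,0]>x0)&(q[:,0]<x1)&(q[:,1]>y0)&(q[:,1]<y1)&(q[:,2]>z0)&(q[:,2]<z1); 
        if m.sum(): print(n,m.sum(),np.percentile(q[m],[2,50,98],axis=0).tolist())
    c,s=np.cos(p[2]),np.sin(p[2])
    for a in[(0,50),(0,72),(0,50),(64,34)]: print(a,p[:2]+np.array([a[0]*c-a[1]*s,a[0]*s+a[1]*c])/1e3)
E
python3 fit.py
```

```text
11761 pose [ 0.5395 -0.0459] 21.292204406877588 8.986400955345843
button 117 [[-7.140832332309816, 41.73538463737127, 49.89931748188967], [-1.0368904928529912, 49.030443909502466, 54.42913114297349], [5.421812698862561, 55.44286559560713, 56.20908539561806]]
housing 1541 [[-9.38300745454718, -2.1219355418618666, 38.456788101822795], [10.934353405546831, 30.981633305511934, 40.43024607026658], [29.57327297396749, 69.26495017459163, 42.5379465919401]]
handle 884 [[51.54494515346128, 43.17753946455767, 32.71572185353883], [90.88514677583568, 54.78605010070691, 36.82376113287264], [129.41789597084957, 65.99375849310009, 40.49018406462751]]
trigger 232 [[40.782526694452066, 1.100268513096968, 26.989842198832314], [62.424123664508244, 8.031349722736683, 33.31789591436856], [85.15320472473773, 14.525374185372732, 35.22192642388011]]
(0, 50) [0.5213 0.0007]
(0, 72) [0.5133 0.0212]
(0, 50) [0.5213 0.0007]
(64, 34) [0.5868 0.009 ]
```

>>> {"op": "apply_moves", "data": {
  "plan": [-0.26,0.01,-0.3,0.24,-0.26,0.01,-0.5,0,0,0,-0.7,0,0,0,-0.7,0,0,0,-0.7,0,0,0,0,0,0,0,0,0],
  "grip": 1
}}

```text
time_s: 4.28
position: [0.5102, 0.0312, 0.1386]
tcp_rot: [[-0.931, -0.365, 0.002], [-0.365, 0.931, -0.0], [-0.001, -0.001, -1.0]]
force: [0.0, -0.8, 0.2]
opening: 0.287
grasp_force: 0.0
```

>>> {"op": "apply_moves", "data": {
  "plan": [0,0,0,0,0,0,0,0,0,0,-0.4,0,0,0,-0.6,0,0,0,-0.6,0,0,-0.04,-0.23,0,0,0,0,0]
}}

```text
time_s: 5.15
position: [0.5096, 0.0285, 0.0459]
tcp_rot: [[-0.932, -0.363, -0.001], [-0.363, 0.932, 0.0], [0.001, 0.0, -1.0]]
force: [-0.1, 0.5, 0.1]
opening: 0.006
grasp_force: 0.0
```

```bash
sed -i 's/^for t,z/for t,z in [] and/; s/in \[\] and in/in [] and/' look.py; sed -n 8,9p look.py; python3 look.py w2
```

```text
r=bot.pinpoint("wrist",t)
    if r: print(t,round(r[0]["p"],2),np.array(r[0]["xy"])*[512,384],ray_z(c,r[0]["xy"],z)[:2],ray_d(c,r[0]["xy"],D))
5.15 [0.5096 0.0285 0.0459] toolY 111.31177570947892
```

View pics/w2.png

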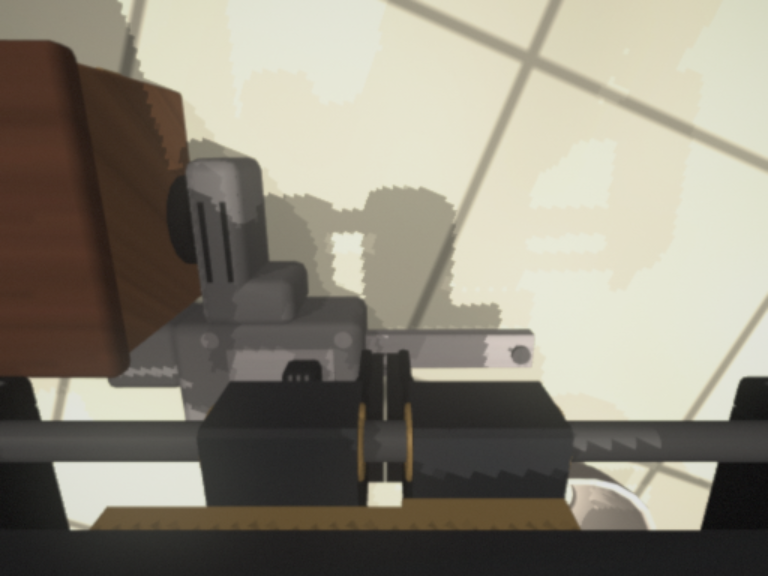

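The closed fingers sit behind the housing at (385,370). The button at (302,370) is clear and about 16 mm ahead of them. I'm pushing along clamp -y.

>>> {"op": "apply_moves", "data": {
  "plan": [0.04,-0.1,0,0,0.04,-0.1,0,0,0.04,-0.1,0,0,0.04,-0.1,0,0,0.04,-0.1,0,0,0.04,-0.1,0,0,0,0,0,0]
}}

```text
time_s: 6.08
position: [0.5218, -0.002, 0.0459]
tcp_rot: [[-0.932, -0.364, 0.0], [-0.364, 0.932, -0.001], [0.0, -0.001, -1.0]]
force: [0.7, -0.2, 0.6]
opening: 0.004
grasp_force: 0.1
```

>>> {"op": "apply_moves", "data": {
  "plan": [0.016,-0.04,0,0,0.016,-0.04,0,0,0,0,0,0]
}}

```text
time_s: 6.45
position: [0.523, -0.0051, 0.046]
tcp_rot: [[-0.932, -0.364, -0.0], [-0.364, 0.932, 0.0], [0.0, 0.0, -1.0]]
force: [-0.1, 2.7, 0.9]
opening: 0.005
grasp_force: 1.5
```

```bash
python3 look.py w3
```

```text
6.45 [ 0.523  -0.0051  0.046 ] toolY 111.32977864432713
```

View pics/w3.png

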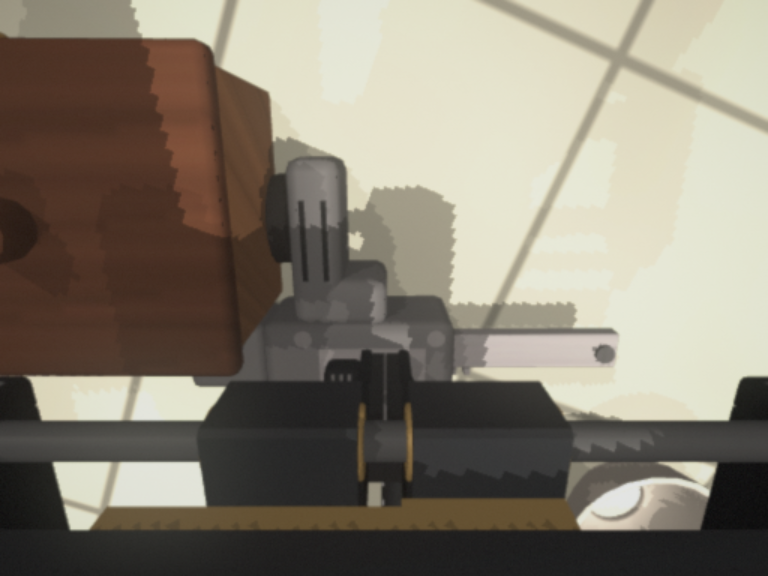

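The button has followed the finger about 20 mm and the clamp hasn't shifted. A few more mm should bring it to the stop.

>>> {"op": "apply_moves", "data": {
  "plan": [0.008,-0.02,0,0,0.008,-0.02,0,0,0,0,0,0]
}}

```text
time_s: 6.88
position: [0.5226, -0.0056, 0.046]
tcp_rot: [[-0.932, -0.363, -0.003], [-0.363, 0.932, 0.002], [0.002, 0.003, -1.0]]
force: [-1.4, 8.2, 3.4]
opening: 0.005
grasp_force: 4.1
```

>>> {"op": "apply_moves", "data": {
  "plan": [0.008,-0.02,0,0,0,0,0,0]
}}

```text
time_s: 7.12
position: [0.5225, -0.006, 0.046]
tcp_rot: [[-0.932, -0.363, -0.004], [-0.363, 0.932, 0.003], [0.002, 0.004, -1.0]]
force: [-1.4, 10.0, 3.9]
opening: 0.006
grasp_force: 5.2
```

>>> {"op": "apply_moves", "data": {
  "plan": [0.008,-0.02,0,0,0,0,0,0]
}}

```text
time_s: 7.38
position: [0.5224, -0.0066, 0.046]
tcp_rot: [[-0.932, -0.363, -0.005], [-0.363, 0.932, 0.004], [0.003, 0.005, -1.0]]
force: [-1.9, 11.3, 4.2]
opening: 0.005
grasp_force: 5.8
```

The force rises at the end stop, so the slide is forward. I'll back off, lift, open and re-measure.

>>> {"op": "apply_moves", "data": {
  "plan": [-0.06,0.16,0,0,-0.04,0.1,0.3,0,0,0,0.9,0,0,0,0.9,0,0,0,0.9,0,0,0,0.9,0,0,0,0,0]
}}

```text
time_s: 8.25
position: [0.5227, 0.0028, 0.246]
tcp_rot: [[-0.931, -0.364, 0.011], [-0.364, 0.931, -0.003], [-0.009, -0.007, -1.0]]
force: [-0.2, 0.4, 0.7]
opening: 0.003
grasp_force: 0.0
```

>>> {"op": "apply_moves", "data": {
  "plan": [0,0,0,0],
  "grip": -1
}}

```text
time_s: 8.38
position: [0.5194, 0.0036, 0.2413]
tcp_rot: [[-0.932, -0.364, 0.0], [-0.364, 0.932, -0.001], [-0.0, -0.001, -1.0]]
force: [-0.8, -0.9, -0.2]
opening: 0.054
grasp_force: 0.0
```

```bash
sed -i 's/(-7,7,43,57,56)/(-7,7,21,35,56)/; s/Q\[:,2\]\]\*\[1e3\]\*1/Q[:,2]]*1e3/' fit.py; python3 look.py w4; python3 fit.py
```

```text
8.375 [0.5194 0.0036 0.2413] toolY 111.31620356759565
10536 pose [ 0.5393 -0.0464] 21.88174091546262 9.661848858686001
button 142 [[-7.343823414480593, 21.411319535268994, 49.06469535394005], [-1.4825326651831356, 27.92446116692975, 54.34210795912145], [5.853349822326928, 34.26613306969073, 56.60536556412188]]
housing 1746 [[-9.359496271970187, -2.639703814505072, 38.44467239701289], [10.745631998709237, 35.732457810668876, 40.45437061321469], [28.938026088126783, 68.81108854568468, 42.2672960551456]]
handle 693 [[50.967793085427004, 43.495579208636336, 32.72392062450412], [77.372470961402, 53.459565946221474, 36.986447560761526], [128.02038733770277, 65.36116903596859, 40.39851914052376]]
trigger 261 [[41.1008761857641, 1.0782635443753519, 28.09316616194519], [62.591739210699465, 7.739685034717253, 33.25493900722232], [85.61521832287282, 14.298079080163902, 35.03342497485041]]
(0, 50) [ 0.5207 -0.    ]
(0, 72) [0.5125 0.0204]
(0, 50) [ 0.5207 -0.    ]
(64, 34) [0.5861 0.009 ]
```

View pics/w4.png

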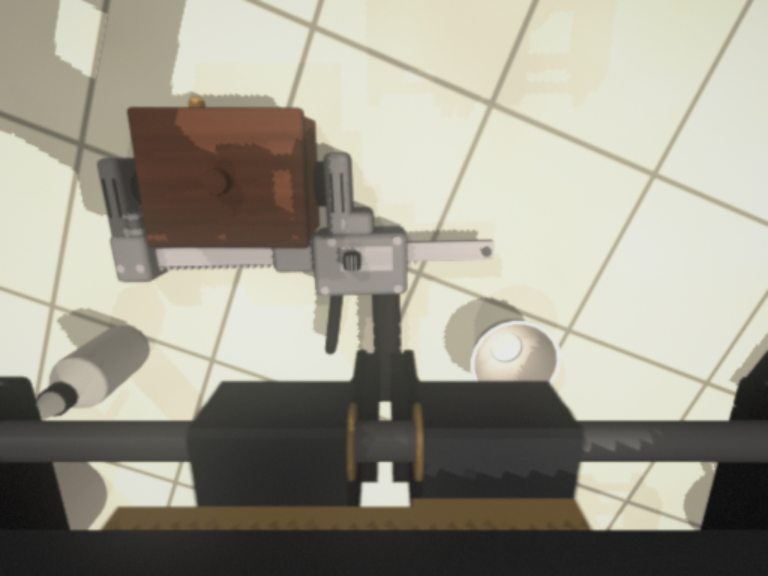

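The slide reads 22 mm and the button is now at (350,260). The clamp pose is essentially unchanged. I'm going to the squeeze point next.

>>> {"op": "apply_moves", "data": {
  "plan": [0.65,0.05,-0.2,0.05,0.67,0.05,-0.4,0,0,0,-0.5,0,0,0,-0.6,0,0,0,-0.6,0,0,0,0,0,0,0,0,0,0,0,0,0,0,0,0,0],
  "grip": -1
}}

```text
time_s: 9.55
position: [0.5864, 0.0086, 0.1272]
tcp_rot: [[-0.928, -0.372, 0.002], [-0.372, 0.928, -0.0], [-0.002, -0.001, -1.0]]
force: [0.1, -0.5, -0.2]
opening: 0.991
grasp_force: 0.0
```

>>> {"op": "apply_moves", "data": {
  "plan": [0,0,-0.7,0,0,0,-0.7,0,0,0,-0.6,0,0,0,-0.42,0,0,0,0,0]
}}

```text
time_s: 10.18
position: [0.5849, 0.0089, 0.0042]
tcp_rot: [[-0.928, -0.372, -0.003], [-0.372, 0.928, 0.0], [0.002, 0.001, -1.0]]
force: [-0.1, 0.1, 0.6]
opening: 0.999
grasp_force: 0.0
```

>>> {"op": "apply_moves", "data": {
  "plan": [0,0,0,0,0,0,0,0,0,0,0,0],
  "grip": -0.47
}}

```text
time_s: 10.55
position: [0.5864, 0.0087, 0.006]
tcp_rot: [[-0.928, -0.372, 0.002], [-0.372, 0.928, -0.0], [-0.001, -0.001, -1.0]]
force: [0.2, 0.5, -0.3]
opening: 0.766
grasp_force: 0.0
```

>>> {"op": "apply_moves", "data": {
  "plan": [-0.025,0.06,0,0,-0.035,0.09,0,0,-0.035,0.09,0,0,0,0,0,0,0,0,0,0],
  "grip": 0.15
}}

```text
time_s: 11.18
position: [0.5809, 0.0215, 0.0055]
tcp_rot: [[-0.928, -0.372, -0.0], [-0.372, 0.928, 0.001], [-0.0, 0.001, -1.0]]
force: [-0.3, 0.1, 5.5]
opening: 0.438
grasp_force: 24.1
```

>>> {"op": "apply_moves", "data": {
  "plan": [0.025,-0.06,0,0,0.035,-0.09,0,0,0.035,-0.09,0,0,0,0,0,0,0,0,0,0],
  "grip": -0.48
}}

```text
time_s: 11.8
position: [0.5853, 0.0093, 0.005]
tcp_rot: [[-0.928, -0.372, -0.001], [-0.372, 0.928, 0.001], [0.001, 0.001, -1.0]]
force: [0.5, 1.8, 2.7]
opening: 0.735
grasp_force: 2.4
```

>>> {"op": "apply_moves", "data": {
  "plan": [-0.025,0.06,0,0,-0.035,0.09,0,0,-0.035,0.09,0,0,0,0,0,0,0,0,0,0],
  "grip": 0.13
}}

```text
time_s: 12.42
position: [0.58, 0.022, 0.0048]
tcp_rot: [[-0.929, -0.371, -0.002], [-0.371, 0.929, 0.002], [0.001, 0.002, -1.0]]
force: [-0.4, 3.7, 2.0]
opening: 0.446
grasp_force: 17.3
```

```bash
cat > jaw.py <<'E'
from h import *
import sys
np.set_printoptions(precision=4,suppress=True)
c=cam("top"); im,D=bot.capture("top"); save(sys.argv[1],im[170:250,200:360],4)
p=np.array([.5393,-.0464]);t=np.radians(21.9); ax=np.array([[np.cos(t),np.sin(t)],[-np.sin(t),np.cos(t)]])
for n,zz in(("far_face",.022),("box_centre",.036),("near_face",.022),("clamp",0)):
    r=bot.pinpoint("top",n)
    if r: print(n,r[0]["p"],ax@(ray_z(c,r[0]["xy"],zz)[:2]-p)*1e3)
f,cx,cy,R,o=c; v,u=np.mgrid[:384,:512]; P=(np.stack([(u-cx)/f,(v-cy)/f,np.ones_like(D)],-1)*D[...,None]@R.T+o).reshape(-1,3)
q=np.c_[(P[:,:2]-p)@ax.T,P[:,2]]*1e3
for n,(x0,x1,y0,y1,z0,z1) in dict(jaw=(-12,12,-190,-80,33,60),tail=(-6,6,73,140,12,35),box=(-95,-22,-160,0,70,90),hous=(-10,20,-30,72,36,48)).items():
    m=(q[:,0]>x0)&(q[:,0]<x1)&(q[:,1]>y0)&(q[:,1]<y1)&(q[:,2]>z0)&(q[:,2]<z1)
    if m.sum(): print(n,m.sum(),np.percentile(q[m,1],[2,50,98]))
print(bot.read_state()["time_s"])
E
python3 jaw.py j1
```

```text
far_face 0.6 [ -59.1631 -118.2218]
box_centre 0.62 [-66.1605 -60.2758]
near_face 0.48 [-67.4457 -65.6169]
clamp 0.62 [115.2889 546.4874]
jaw 73 [-150.9933 -135.9108 -118.8917]
box 826 [-111.291   -56.0377   -2.3752]
hous 39 [-28.3629  -0.551   10.5106]
12.675
```

View pics/j1.png

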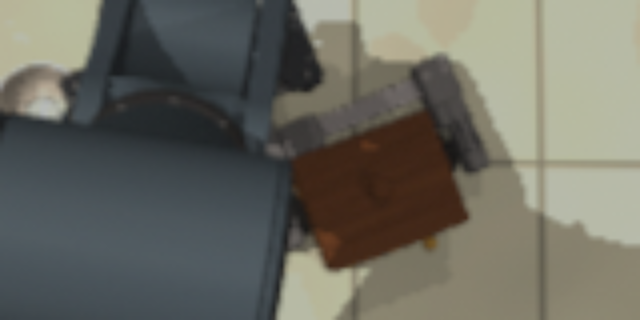

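The view from above shows the far jaw at (450,110) with a small gap left to the box. From here I pump in two stages and watch the grip force.

>>> {"op": "apply_moves", "data": {
  "plan": [0.025,-0.06,0,0,0.035,-0.09,0,0,0.035,-0.09,0,0,0,0,0,0],
  "grip": -0.48
}}

```text
time_s: 13.18
position: [0.5864, 0.0082, 0.0048]
tcp_rot: [[-0.928, -0.372, 0.001], [-0.372, 0.928, -0.001], [-0.001, -0.001, -1.0]]
force: [1.0, -0.0, -0.5]
opening: 0.721
grasp_force: 1.2
```

>>> {"op": "apply_moves", "data": {
  "plan": [-0.024,0.06,0,0,-0.024,0.06,0,0,0,0,0,0],
  "grip": -0.17
}}

```text
time_s: 13.55
position: [0.5838, 0.0149, 0.0052]
tcp_rot: [[-0.928, -0.372, 0.001], [-0.372, 0.928, -0.0], [-0.001, -0.0, -1.0]]
force: [2.7, -0.0, -1.1]
opening: 0.598
grasp_force: 2.7
```

>>> {"op": "apply_moves", "data": {
  "plan": [-0.024,0.06,0,0,-0.024,0.06,0,0,0,0,0,0],
  "grip": 0.15
}}

```text
time_s: 13.92
position: [0.5802, 0.0212, 0.0051]
tcp_rot: [[-0.928, -0.372, -0.001], [-0.372, 0.928, 0.001], [0.001, 0.001, -1.0]]
force: [1.4, -0.2, 0.8]
opening: 0.443
grasp_force: 20.3
```

>>> {"op": "apply_moves", "data": {
  "plan": [0.024,-0.06,0,0,0.036,-0.09,0,0,0.036,-0.09,0,0,0,0,0,0],
  "grip": -0.48
}}

```text
time_s: 14.42
position: [0.5851, 0.0092, 0.005]
tcp_rot: [[-0.928, -0.372, -0.002], [-0.372, 0.928, 0.001], [0.001, 0.001, -1.0]]
force: [-0.5, 0.3, 1.4]
opening: 0.722
grasp_force: 2.1
```

>>> {"op": "apply_moves", "data": {
  "plan": [-0.024,0.06,0,0,-0.024,0.06,0,0,0,0,0,0],
  "grip": -0.17
}}

```text
time_s: 14.8
position: [0.5834, 0.0147, 0.0049]
tcp_rot: [[-0.928, -0.372, 0.0], [-0.372, 0.928, -0.0], [0.0, -0.0, -1.0]]
force: [0.3, -1.8, -1.0]
opening: 0.598
grasp_force: 5.0
```

>>> {"op": "apply_moves", "data": {
  "plan": [-0.024,0.06,0,0,-0.024,0.06,0,0,0,0,0,0],
  "grip": 0.15
}}

```text
time_s: 15.18
position: [0.58, 0.0214, 0.0049]
tcp_rot: [[-0.928, -0.371, -0.002], [-0.371, 0.928, 0.001], [0.001, 0.002, -1.0]]
force: [-0.7, -1.0, -0.5]
opening: 0.438
grasp_force: 26.6
```

```bash
python3 jaw.py j2
```

```text
box_centre 0.88 [-69.7843 -57.3955]
near_face 0.61 [-57.1733   2.4208]
clamp 0.22 [ -65.7022 -431.6444]
jaw 69 [-141.3825 -127.3588 -113.2287]
box 810 [-108.1198  -55.2486   -1.91  ]
hous 45 [-28.4876  -0.7807  10.2348]
15.425
```

View pics/j2.png

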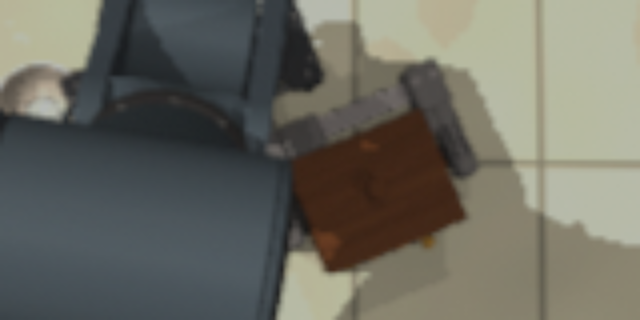

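The far jaw is now close to the box at (440,115). From here I use finer stages.

>>> {"op": "apply_moves", "data": {
  "plan": [0.024,-0.06,0,0,0.036,-0.09,0,0,0.036,-0.09,0,0,0,0,0,0],
  "grip": -0.48
}}

```text
time_s: 15.92
position: [0.5871, 0.008, 0.0052]
tcp_rot: [[-0.928, -0.372, 0.002], [-0.372, 0.928, -0.001], [-0.002, -0.002, -1.0]]
force: [0.5, -0.9, -0.6]
opening: 0.723
grasp_force: 0.5
```

>>> {"op": "apply_moves", "data": {
  "plan": [-0.024,0.06,0,0,-0.024,0.06,0,0,0,0,0,0],
  "grip": -0.17
}}

```text
time_s: 16.3
position: [0.5846, 0.0144, 0.0054]
tcp_rot: [[-0.928, -0.373, 0.003], [-0.373, 0.928, -0.001], [-0.002, -0.002, -1.0]]
force: [2.9, -1.1, -0.9]
opening: 0.598
grasp_force: 13.4
```

>>> {"op": "apply_moves", "data": {
  "plan": [-0.016,0.04,0,0,-0.008,0.02,0,0,0,0,0,0],
  "grip": -0.02
}}

```text
time_s: 16.68
position: [0.5831, 0.0175, 0.0054]
tcp_rot: [[-0.928, -0.372, 0.002], [-0.372, 0.928, -0.0], [-0.002, -0.001, -1.0]]
force: [3.3, -3.6, -0.0]
opening: 0.517
grasp_force: 26.6
```

The load is high, so I'm easing off a little to stay well under the crush limit.

>>> {"op": "apply_moves", "data": {
  "plan": [0.018,-0.045,0,0,0,0,0,0,0,0,0,0],
  "grip": -0.12
}}

```text
time_s: 17.05
position: [0.5839, 0.0157, 0.0054]
tcp_rot: [[-0.928, -0.372, 0.002], [-0.372, 0.928, 0.0], [-0.002, -0.001, -1.0]]
force: [5.1, 1.2, 1.2]
opening: 0.563
grasp_force: 16.5
```

```bash
python3 jaw.py j3
python3 - <<'E'
from h import *
for i in range(4):
    s=bot.read_state(); print(s["time_s"],s["grasp_force"],s["opening"],s["force"])
    bot.capture("top")
E
```

```text
far_face 0.38 [-61.2126 -52.4242]
box_centre 0.93 [-70.0514 -59.7621]
clamp 0.59 [-15.3475  -2.6482]
jaw 72 [-142.0155 -127.192  -110.544 ]
box 790 [-107.6986  -55.635    -2.7699]
hous 37 [-28.6209 -13.5465   4.6759]
17.3
17.3 16.550446995534003 0.5631085615586826 [4.96262258 1.51928201 1.3915664 ]
17.35 16.54353165999055 0.5660634291088996 [3.97759357 0.29020478 1.35521657]
17.4 16.54253972461447 0.5617911640414508 [5.30368999 2.17881497 1.32694998]
17.45 16.541606462560594 0.568257052243995 [5.24161808 1.59714452 1.63299792]
```

View pics/j3.png

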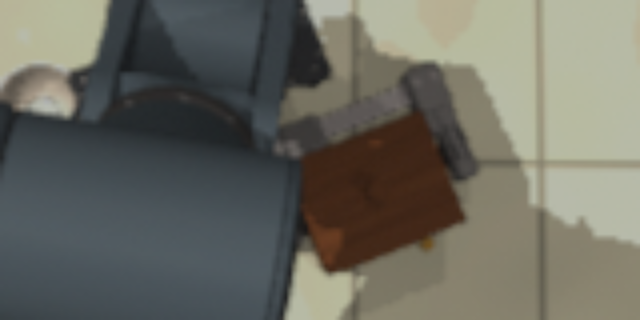

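Run:
```python
from fit import *
p=np.array([.5393,-.0464,np.radians(21.9)]); q=loc(p,P)
for n,(x0,x1,y0,y1,z0,z1) in dict(jaw=(-12,12,-200,-80,33,60),jawarm=(-50,-15,-200,-113,33,60),tail=(-6,6,73,190,12,35),box=(-95,-22,-160,0,70,90)).items():
    m=ok&(q[:,0]>x0)&(q[:,0]<x1)&(q[:,1]>y0)&(q[:,1]<y1)&(q[:,2]>z0)&(q[:,2]<z1)
    if m.sum(): print(n,m.sum(),np.percentile(q[m,1],[2,50,98]))
a=cv2.imread("pics/top.png"); a=cv2.resize(a,(512,384),interpolation=cv2.INTER_AREA)[170:250,200:360]
js=[cv2.resize(cv2.imread(f"pics/j{k}.png"),(160,80),interpolation=cv2.INTER_AREA) for k in(1,2,3)]
cv2.imwrite("pics/cmp.png",np.vstack([np.hstack([cv2.resize(x[:,80:130],None,fx=7,fy=7,interpolation=cv2.INTER_CUBIC)[:300] for x in r]) for r in((a,js[0]),(js[1],js[2]))]))
```

```text
jaw 498 [-166.5799 -150.6983 -138.721 ]
jawarm 631 [-165.4851 -152.8892 -140.1955]
tail 495 [ 74.1772 106.8259 142.4724]
box 7886 [-112.6077  -55.5616   -1.6986]
```

View pics/cmp.png

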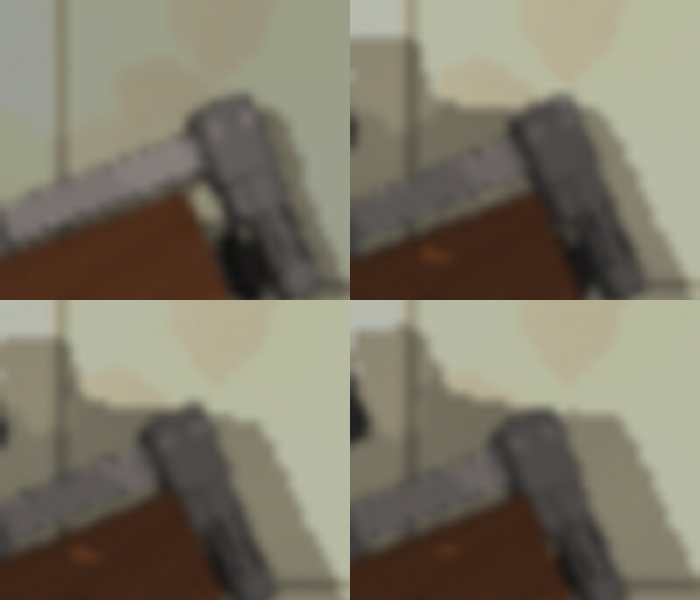

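The comparison crops show the jaw pad closed onto the box in the bottom-right panel. Jaw travel of about 23 mm matches the measured free gap of about 22.5 mm. The 16.5 N finger force is steady, giving roughly 22–27 N at the pads, inside the limits. The trigger is held about half squeezed, so I'm handing in.

```bash
python3 -c "
from rig import bot
s=bot.read_state(); print(s['time_s'],s['grasp_force'],s['opening']); print(bot.hand_in())"
```

```text
17.5 16.541432454250753 0.5650822800383937
the job is handed in; nothing more can be done
None
```

I pushed the slide fully forward, closed the jaws on the box with the trigger alone and handed in with the trigger held about half squeezed. I estimate 22–27 N at the pads from the finger force (limit 50 N). The hand-in gave no verdict, and I briefly over-squeezed to about 42 N before easing off.

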